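# Put the tall battery pack on the workshop charger

## Task

Put the tall cordless-tool battery pack on the charger: set it down between the flared guides at the charger's open end, then slide it along under the two lips, fully home against the hump, so that the steel latch springs up behind it and holds it there. Leave the low battery pack where it lies.

Things in the scene. Friction and masses are not known exactly. Their poses are not given: they have to be found in the camera images.
- tall_pack_center (a point): Centre of the tall battery pack: loose upright black block, 96 mm long (x), 80 high, 0.4 to 0.8 kg. Body 50 mm wide (y: grip across it); foot flange 70 mm wide, 8 thick, corners rounded. Both ends alike: either may lead.
- charger_home (a point): Pack centre when fully home: 40 mm above the deck of the fixed grey charger (211 x 128 mm, deck 20 mm high). Pack slides to +x. In x (mm): deck from -135; 17 mm high guides narrow from 112 apart at -60 to 80 at -12; from there lips (62 apart, 12 to 17 mm above deck) cover its flange; stop hump at 48, 35 high. Set it down centred at -80 to -87, slide to 0; room for fingers above the lips.
- latch (a joint): Spring latch in the charger's deck: steel wedge 30 mm wide on the centre line, its upright face 50 mm before charger_home. Value: how far it is pressed down (m). 0 = up, standing 5 mm above the deck; about 0.005 under a pack on the deck (takes 2 N); springs back to 0 behind the pack's tail once it is home.
- low_pack_center (a point): Centre (half-way up) of the low battery pack: same style, 80 mm long, 70 mm wide over its flange, 46 mm high, loose on the bench. Not wanted: leave it where it lies.
Mind the look-alikes: they are no part of the job. Leave any orange look-alike of the part that bears tall_pack_center alone. Leave any blue look-alike of the part that bears charger_home alone.

How it is judged:
By the outcome, as a careful person would: the job done as asked, in the order asked, and still so for the second after the job is handed in, with the robot touching nothing.
It also fails if it takes over 38 s, if anything falls off the work surface, if the arm or the gripper's body presses on something with over 40 N, if the wrist force passes 120 N, or if a joint passes its speed limit or range.

## Robot

A 6-joint arm with a two-finger parallel gripper is mounted at the origin on the work surface. World frame = base frame: x ahead of the robot, y to its left, z up, the work surface at z = 0. Lengths are in m, angles in rad, forces in N, time in s.
With the tool pointing down it reaches from about 0.35 to 0.775 m from the base axis. Payload 7.3 kg.
Tool frame: the origin (TCP) lies at the very end of the fingers, on their centre line; the grasp point (between the pads) lies 19 mm behind it; z points along the fingers, y is the direction in which the jaws open and shut (so a half turn about z gives the same grasp; the last joint's range is limited). The gripper opens to 92 mm and grips with 3 to 60 N. Pads are 19 mm wide; open, the fingers measure 130 mm over their backs; the gripper's body (75 mm by 190 mm) begins 47 mm behind the grasp point.
Start: joints at [1.111, 0.342, 1.524, -0, 1.275, -0.146], TCP at [0.162, 0.499, 0.196] pointing down, gripper open.
Joint ranges: [-2.53, 2.53], [-0.77, 2.02], [0.04, 2.7], [-1, 4.14], [0.28, 2.66], [-3.11, 3.11]. Speed limits (rad/s): [2.57, 2.57, 3.14, 3.14, 3.14, 3.14].

## Interface

Orientations are given as [roll, pitch, yaw] about the fixed x, y, z axes, in that order (R = Rz(yaw) Ry(pitch) Rx(roll)).
In Python, from cell import monitor, eyes, order gives the robot as it stands. The module is installed in compiled form; this text tells all that it offers.
- The arm moves only by the tool carry_out, never from a script. Its argument "targets" is a list of rows, each a list of 2 entries, a list of its own where there are three numbers: the shift along the tool's x, y, z in m, then the turn about the tool's z in rad. In form: [[[dx, dy, dz], twist], ...]. A call has 1 to 10 rows; each row shifts and turns the pose as measured when the row begins, along the tool's axes as they then stand; what a row does not reach is not made up. A row lasts 1/8 s, in which the tool goes at most 62.5 mm and 10.7 degrees, less where a joint would pass 70% of its speed; a pose out of reach is approached as far as the arm can. A call is refused whole if a number of a shift passes 0.0625 or a number of a turn 0.188, either way. A call with a gripper value outside its range is refused whole. "fingers" is the closure, from 0 (fully open) to 1 (shut), set as the call begins (left out, the last holds). The fingers move at their own pace and stop on an object; "grip_force" is the grip in N (left out, the last holds). Time passes only in rows, so rows that do not move let the fingers close. It gives the time, the measured TCP pose, the force and the opening at its end, in the units of the state.
- monitor.observe(): the state, without advancing time (a new reading comes with each control period).
- eyes.read_camera(name): name is "scene" or "top" or "wrist"; returns the picture (480x640x3 uint8, red, green, blue); there is no depth.
- eyes.camera_info(name): a dict with "K" (3x3 intrinsics, pixels), "dist" ([k1, k2, p1, p2, k3] as OpenCV has them; the pictures are not rectified), "rvec" (rotation vector, rad) and "tvec" (3), from world to camera coordinates, as OpenCV has them. Camera axes: x right, y down, z forward; pixel columns grow to the right and rows downward; lengths in m; the calibration is good to about 2 mm. A picture is of the moment at which its call begins: read the wrist's pose just before it. camera_info takes no time and is no camera call; for the wrist camera it gives the pose at the moment of the call.
- order.hand_in(): hands the job in, once; it reports no verdict.
The state is a dict: "time": time; "qpos": joint angles; "qvel": joint speeds; "joint_efforts": joint torques, N m; "tool_pos": TCP position; "tool_rot": TCP orientation; "contact_force": force on the tool from outside, world axes, zero at the start; "torque": the same for the moment, N m; "opening": finger opening in m.
Only numpy, scipy, OpenCV 4.12 (cv2) and the standard library are available. Lean on these libraries where they do the work, as an engineer would, in place of code of your own. Each camera call takes 0.05 s, during which the arm holds its last target.

## Working session

There is one attempt and no reset: what is moved stays moved. The work goes in short steps, Python scripts to look and compute and a tool call to move; the robot and the scene stay as the last step left them, time stands still between calls to the robot, and variables do not carry over. Pictures are saved under pics/ and viewed, and the job is handed in when it is done.

Besides the shell and the picture viewer there is one more tool, called after "Call:" in YAML: its name, and indented under it one key for each argument. carry_out: Moves the arm, as the interface text tells. Its arguments: {"type":"object","properties":{"targets":{"type":"array","items":{"type":"array"}},"fingers":{"type":"number"},"grip_force":{"type":"number"}},"required":["targets"]}

```bash
mkdir -p pics
python3 - <<'E'
from cell import monitor, eyes, order
import cv2
print(monitor.observe())
for n in ("scene","top","wrist"):
    im=eyes.read_camera(n); cv2.imwrite(f"pics/{n}0.png",im[:,:,::-1])
    print(n,eyes.camera_info(n))
E
```

```text
{'time': 0.0, 'qpos': array([ 1.11100195e+00,  3.42725666e-01,  1.52501158e+00, -9.49632711e-06,
        1.27542346e+00, -1.46010258e-01]), 'qvel': array([-0.00102065,  0.00014384,  0.00010659,  0.00034152,  0.00049155,
        0.00026381]), 'joint_efforts': array([ 1.07210446e-03, -4.31241131e+01, -2.44225788e+01,  7.18824542e-02,
        5.58572123e-02, -1.28434071e-04]), 'tool_pos': array([0.16182714, 0.4989528 , 0.19574538]), 'tool_rot': array([-3.14003996e+00, -2.19155637e-04,  2.82781114e+00]), 'contact_force': array([-0.2055718 ,  0.43824902,  0.21360969]), 'torque': array([-0.00777219,  0.01186102,  0.02250345]), 'opening': 0.09183602236028916}
scene {'K': array([[448.64750006,   0.        , 322.36347098],
       [  0.        , 448.64750006, 231.63494713],
       [  0.        ,   0.        ,   1.        ]]), 'dist': array([-0.11267073,  0.        ,  0.        ,  0.        ,  0.        ]), 'rvec': array([ 2.02149842,  1.29977921, -0.52746265]), 'tvec': array([-0.31175188, -0.22883865,  1.33046347])}
top {'K': array([[565.4548395 ,   0.        , 317.17722176],
       [  0.        , 565.4548395 , 242.78781054],
       [  0.        ,   0.        ,   1.        ]]), 'dist': array([-0.16752614,  0.        ,  0.        ,  0.        ,  0.        ]), 'rvec': array([ 2.17241081, -2.19363876,  0.12182324]), 'tvec': array([0.10173758, 0.48030436, 1.40139546])}
wrist {'K': array([[359.08392451,   0.        , 314.80869931],
       [  0.        , 359.08392451, 239.17744432],
       [  0.        ,   0.        ,   1.        ]]), 'dist': array([-0.01069921,  0.        ,  0.        ,  0.        ,  0.        ]), 'rvec': array([-2.34063686, -1.7016331 , -0.25056331]), 'tvec': array([-0.52622682, -0.03455719,  0.39024661])}
```

View pics/scene0.png

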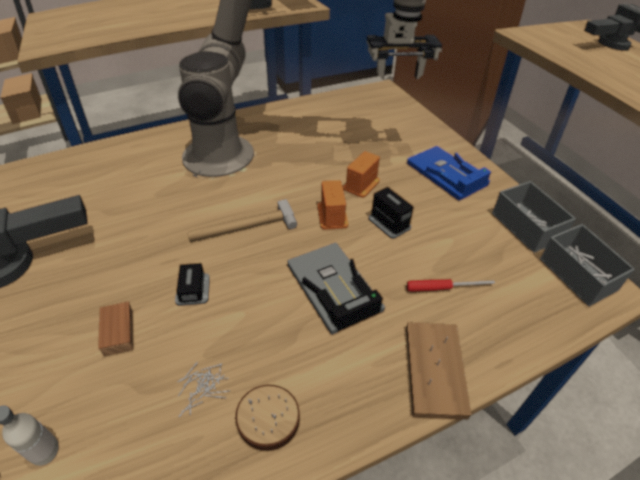

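View pics/top0.png

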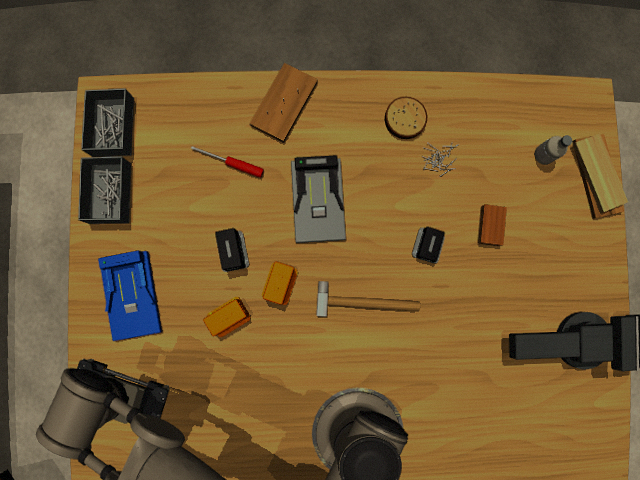

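View pics/wrist0.png

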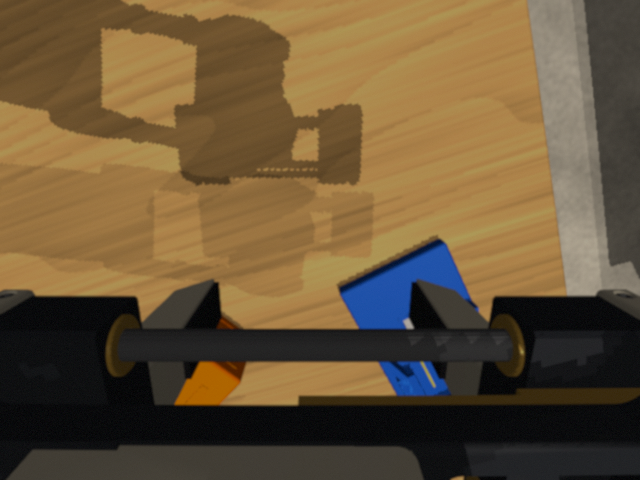

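Candidates in the top picture are the black packs at (232,250) and (430,245) and the orange look-alikes at (280,284) and (228,317). The chargers are grey at (319,199) and blue at (130,295). In the scene picture, the black pack at (391,212) looks tall and the one at (192,282) looks low. I'll check that in close crops.

Run:
```python
import cv2, numpy as np
s=cv2.imread("pics/scene0.png"); t=cv2.imread("pics/top0.png")
a=cv2.resize(s[175:245,355:425],(400,400),interpolation=cv2.INTER_CUBIC)
b=cv2.resize(s[250:320,160:230],(400,400),interpolation=cv2.INTER_CUBIC)
cv2.imwrite("pics/c1.png",np.hstack([a,b]))
cv2.imwrite("pics/c2.png",cv2.resize(t[215:285,200:270],(600,600),interpolation=cv2.INTER_CUBIC))
cv2.imwrite("pics/c3.png",cv2.resize(t[145:255,270:370],(545,600),interpolation=cv2.INTER_CUBIC))
```

```text
(no output)
```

View pics/c1.png

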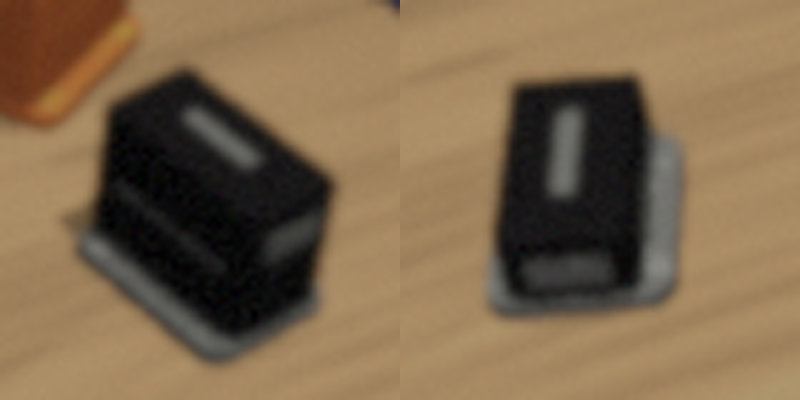

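View pics/c2.png

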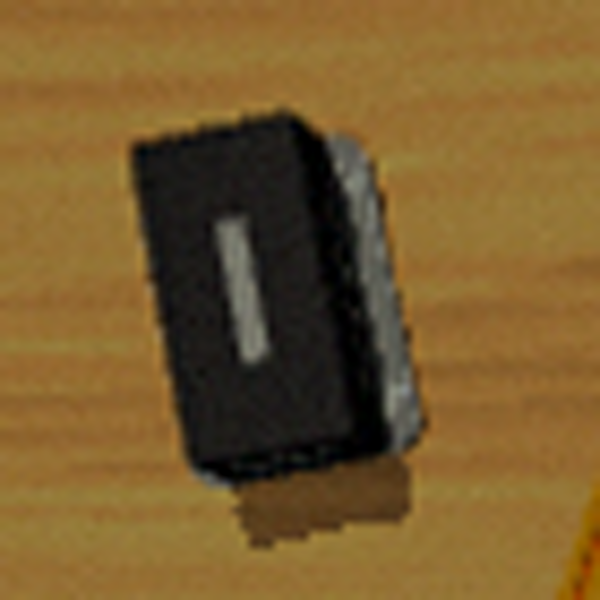

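View pics/c3.png

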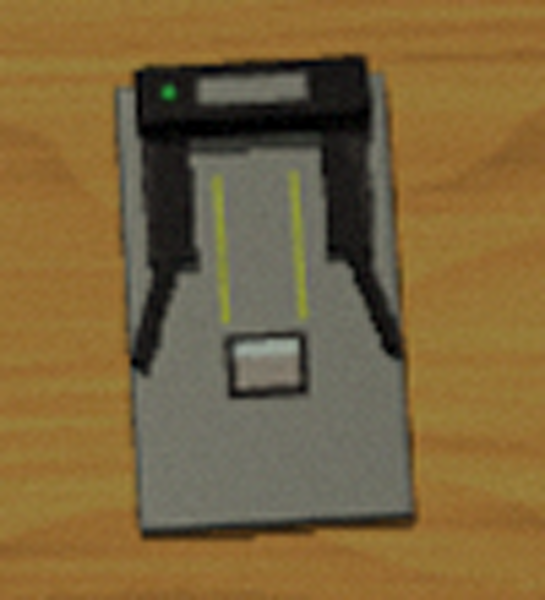

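The left crop, scene (391,212) and top (232,250), is the tall pack. The right one has a low body. Next I'll crop the charger in the scene view for a second set of points.

Run:
```python
import cv2, numpy as np
s=cv2.imread("pics/scene0.png")
cv2.imwrite("pics/c4.png",cv2.resize(s[235:335,280:390],(660,600),interpolation=cv2.INTER_CUBIC))
```

```text
(no output)
```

View pics/c4.png

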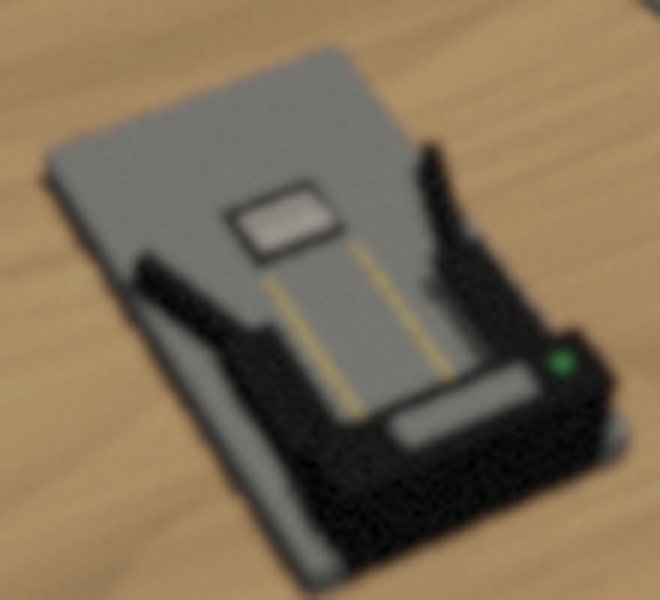

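```bash
cat > h.py <<'E'
import numpy as np, cv2, json
from scipy.optimize import least_squares
from cell import eyes
I={n:eyes.camera_info(n) for n in("scene","top")}
def proj(P,n):
    c=I[n]; return cv2.projectPoints(np.float64(P).reshape(-1,1,3),c['rvec'],c['tvec'],c['K'],c['dist'])[0].reshape(-1,2)
def up(p,s,o): return (np.array(p,float)+.5)/s-.5+np.array(o)
def W(p,L): 
    L=np.array(L,float);c,s=np.cos(p[2]),np.sin(p[2])
    return np.c_[p[0]+c*L[:,0]-s*L[:,1],p[1]+s*L[:,0]+c*L[:,1],L[:,2]]
def fit(obs,p0):
    f=lambda p:np.concatenate([(proj(W(p,L),n)-px).ravel() for n,L,px in obs])
    r=least_squares(f,p0,loss='soft_l1'); return r.x,f(r.x).reshape(-1,2)
E
python3 - <<'E'
from h import *
np.set_printoptions(precision=4,suppress=True)
D=[(-.135,.064,.02),(-.135,-.064,.02),(.076,.064,.02),(.076,-.064,.02)]
top=up([(140,532),(412,518),(118,88),(383,72)],5.455,(270,145))
sc=up([(335,47),(48,160),(628,440),(318,590)],6,(280,235))
for o in ([("top",D,top)],[("scene",D,sc)],[("top",D,top),("scene",D,sc)]):
    x,r=fit(o,[.6,.0,0]); print("charger",x); print(r.round(1).tolist())
T=[(a*.048,b*.025,.08) for a,b in((1,1),(1,-1),(-1,1),(-1,-1))]
t=up([(133,147),(290,112),(190,470),(352,450)],600/70,(200,215))
s=up([(330,183),(258,240),(183,70),(108,110)],400/70,(355,175))  # guess order: see residual
# scene: +x toward camera(down), +y right
s=up([(330,183),(242,248),(183,70),(108,110)],400/70,(355,175))
for o in ([("top",T,t)],[("scene",T,s)],[("top",T,t),("scene",T,s)]):
    x,r=fit(o,[.5,.2,0.1]); print("pack",x); print(r.round(1).tolist())
# flange right edge (−y side) bottom: corners
p=fit([("top",T,t),("scene",T,s)],[.5,.2,0.1])[0]
print("label", )
E
```

```text
charger [0.6209 0.0955 0.0469]
[[-0.4, 0.2], [0.5, -0.0], [-0.7, -0.3], [0.6, 0.1]]
charger [0.6278 0.0942 0.0576]
[[0.5, 0.3], [-1.5, 0.1], [2.2, -0.1], [-0.6, -0.4]]
charger [0.6237 0.095  0.0501]
[[0.0, -0.8], [0.8, -1.2], [-0.6, -1.3], [0.7, -1.1], [0.5, -1.0], [-1.5, -1.6], [1.4, -1.4], [-1.4, -2.2]]
pack [0.4628 0.3143 0.1766]
[[-0.9, -0.3], [1.0, -0.0], [-0.8, 1.0], [0.7, -0.5]]
pack [0.4701 0.3061 0.1586]
[[0.7, 1.8], [0.1, -1.9], [0.2, 0.0], [-2.4, -0.1]]
pack [0.4639 0.312  0.1613]
[[0.4, -0.9], [2.3, -0.3], [-0.1, 0.5], [1.4, -0.7], [1.4, -0.5], [0.9, -4.2], [0.9, -1.9], [-1.6, -2.1]]
label
```

```bash
cat >> h.py <<'E'
from cell import monitor
from scipy.spatial.transform import Rotation as R
def pose():
    o=monitor.observe(); return o,np.array(o['tool_pos']),R.from_euler('xyz',o['tool_rot']).as_matrix()
def go(x,y,z,yaw):
    o,p,M=pose()
    d=M.T@(np.array([x,y,z])-p)
    cy=np.arctan2(M[1,0],M[0,0]); t=-((yaw-cy+np.pi)%(2*np.pi)-np.pi)
    print("time",round(o['time'],2),"pos",p.round(4),"yaw",round(cy,4),"F",np.round(o['contact_force'],1),"open",round(o['opening'],4),"\n shift in tool",d.round(4),"twist",round(t,4))
E
python3 - <<'E'
from h import *
np.set_printoptions(precision=4,suppress=True)
o,p,M=pose(); c=eyes.camera_info('wrist'); Rc=R.from_rotvec(c['rvec']).as_matrix()
C=-Rc.T@np.array(c['tvec']); print("cam in tool",M.T@(C-p)); print("cam axes in tool cols",M.T@Rc.T)
go(.463,.314,.196,3.318)
# orange approx positions at z=.08 plane
for px in ((280,282),(228,316),(232,250)):
    u=cv2.undistortPoints(np.float64([[px]]),I['top']['K'],I['top']['dist'])[0,0]
    Rt=R.from_rotvec(I['top']['rvec']).as_matrix(); C=-Rt.T@I['top']['tvec']; d=Rt.T@np.array([*u,1]); print(px,C+d*(.08-C[2])/d[2])
E
```

```text
cam in tool [ 0.0797  0.0015 -0.1874]
cam axes in tool cols [[ 0.0002 -0.9573 -0.289 ]
 [ 1.     -0.      0.0007]
 [-0.0007 -0.289   0.9573]]
time 0.15 pos [0.1619 0.4991 0.1959] yaw 2.8278 F [ 0.1  0.  -0.2] open 0.0916 
 shift in tool [-0.3435 -0.0831 -0.    ] twist -0.4902
(280, 282) [0.3822 0.1883 0.08  ]
(228, 316) [0.3018 0.3135 0.08  ]
(232, 250) [0.4602 0.3038 0.08  ]
```

Call:
carry_out:
  targets:
    - [[-0.06,-0.0145,0],0]
    - [[-0.06,-0.0145,0],0]
    - [[-0.06,-0.0145,0],0]
    - [[-0.06,-0.0145,0],0]
    - [[-0.06,-0.0145,0],0]
    - [[-0.04,-0.0105,0],0]
    - [[0,0,0],-0.163]
    - [[0,0,0],-0.163]
    - [[0,0,0],-0.163]
    - [[0,0,0],0]

```text
time: 1.4
tool_pos: [0.4669, 0.3097, 0.192]
tool_rot: [-3.139, -0.006, -2.952]
contact_force: [0.2, -0.6, -0.7]
opening: 0.0918
```

Run:
```python
from h import *
go(.463,.314,.196,3.318)
im=eyes.read_camera('wrist'); cv2.imwrite("pics/w1.png",im[:,:,::-1])
c=eyes.camera_info('wrist'); np.savez('w1.npz',**c)
```

```text
time 1.4 pos [0.4669 0.3097 0.192 ] yaw -2.9517 F [ 0.2 -0.6 -0.7] open 0.0918 
 shift in tool [ 0.0031  0.005  -0.004 ] twist 0.0134
```

View pics/w1.png

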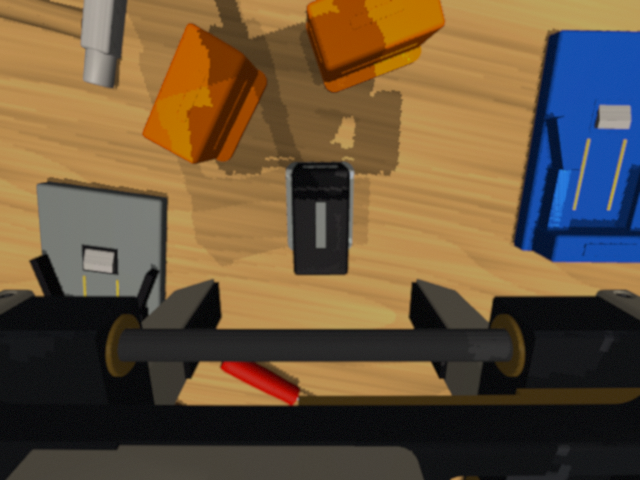

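Run:
```python
import cv2
w=cv2.imread("pics/w1.png")
cv2.imwrite("pics/c5.png",cv2.resize(w[155:280,270:370],(480,600),interpolation=cv2.INTER_CUBIC))
cv2.imwrite("pics/c6.png",cv2.resize(w[170:300,25:175],(690,598),interpolation=cv2.INTER_CUBIC))
```

```text
(no output)
```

View pics/c5.png

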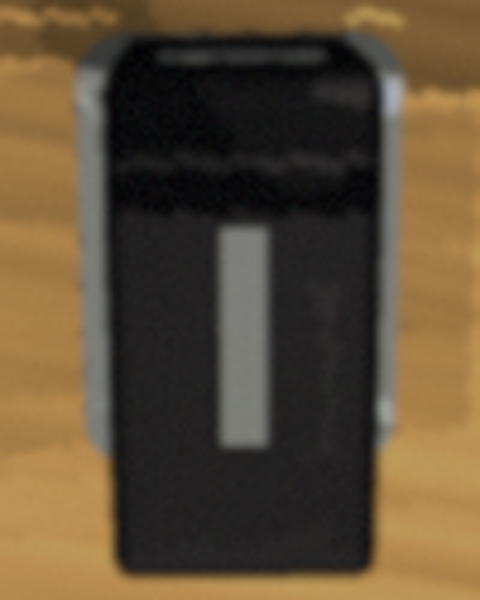

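View pics/c6.png

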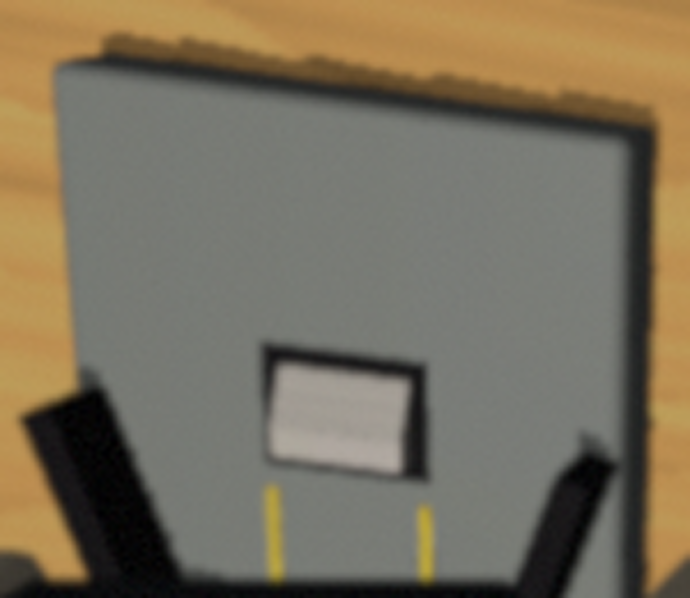

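```bash
cat >> h.py <<'E'
def addw(f,name):
    I[name]=dict(np.load(f))
E
python3 - <<'E'
from h import *
np.set_printoptions(precision=4,suppress=True)
addw('w1.npz','w1')
D=[(-.135,.064,.02),(-.135,-.064,.02),(-.05,.0,.025)]
px=up([(628,137),(58,66),(337,468)],4.6,(25,170))
x,r=fit([("w1",D,px)],[.62,.09,.05]); print("charger",x,r.round(1).tolist())
Dt=[(-.135,.064,.02),(-.135,-.064,.02),(.076,.064,.02),(.076,-.064,.02)]
top=up([(140,532),(412,518),(118,88),(383,72)],5.455,(270,145))
x,r=fit([("w1",D,px),("top",Dt,top)],[.62,.09,.05]); print("charger both",x,r.round(1).tolist())
T=[(.048,.025,.08),(.048,-.025,.08),(0,0,.08)]
q=up([(373,573),(118,573),(244,337)],4.8,(270,155))
x,r=fit([("w1",T,q)],[.46,.31,.17]); print("pack",x,r.round(1).tolist())
P=[(-.048,.025,.08),(-.048,-.025,.08),(-.048,0,0),(0,.035,.008),(0,-.035,.008),(.048,.035,.004)]
print(((proj(W(x,P),'w1')-[270,155]+.5)*4.8-.5).round(0).tolist())
E
```

```text
charger [0.6216 0.1003 0.0583] [[0.4, 0.4], [-2.9, -0.3], [0.7, 0.0]]
charger both [0.6215 0.0987 0.0481] [[0.2, 0.8], [-3.2, -1.2], [-0.3, -0.2], [-1.6, 0.0], [-0.7, -0.3], [-2.0, -0.5], [-0.7, -0.2]]
pack [0.4618 0.3157 0.1943] [[1.1, 0.5], [-1.5, 0.8], [0.1, -2.2]]
[[390.0, 53.0], [98.0, 55.0], [239.0, 21.0], [400.0, 247.0], [80.0, 249.0], [393.0, 450.0]]
```

Run:
```python
from h import *
go(.462,.315,.027,3.333)
```

```text
time 1.45 pos [0.4669 0.3097 0.192 ] yaw -2.9533 F [0.1 0.1 0.4] open 0.0919 
 shift in tool [0.0028 0.0064 0.165 ] twist -0.0031
```

Call:
carry_out:
  targets:
    - [[0.003,0.0065,0.02],0]
    - [[0,0,0.05],0]
    - [[0,0,0.04],0]
    - [[0,0,0],0]

```text
time: 1.95
tool_pos: [0.4624, 0.3162, 0.0803]
tool_rot: [-3.14, -0.003, -2.966]
contact_force: [0.1, -0.4, 0.2]
opening: 0.0918
```

Run:
```python
from h import *
go(.462,.315,.027,3.333)
im=eyes.read_camera('wrist'); cv2.imwrite("pics/w2.png",im[:,:,::-1])
```

```text
time 1.95 pos [0.4624 0.3162 0.0803] yaw -2.9662 F [ 0.1 -0.4  0.2] open 0.0918 
 shift in tool [ 0.0005 -0.001   0.0533] twist -0.0161
```

View pics/w2.png

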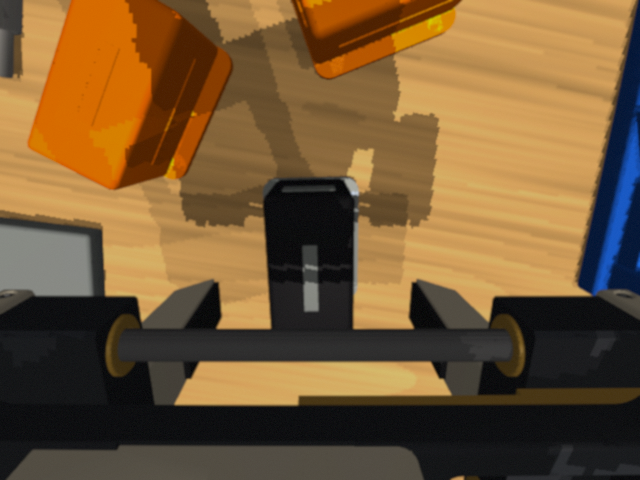

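The pack stands between the open fingers: body columns 268–356, finger tips at columns 220 and 412. I'll go down and grip.

Call:
carry_out:
  targets:
    - [[0,-0.001,0.03],-0.016]
    - [[0,0,0.023],0]
    - [[0,0,0],0]

```text
time: 2.38
tool_pos: [0.4686, 0.3183, 0.035]
tool_rot: [3.139, 0.012, -2.953]
contact_force: [-0.1, -0.4, 0.3]
opening: 0.0921
```

Call:
carry_out:
  targets:
    - [[0,0,0],0]
    - [[0,0,0],0]
    - [[0,0,0],0]
    - [[0,0,0],0]
    - [[0,0,0],0]
  fingers: 1.0
  grip_force: 35

```text
time: 3.0
tool_pos: [0.472, 0.3189, 0.0408]
tool_rot: [3.138, 0.02, -2.954]
contact_force: [2.1, -2.9, 0.8]
opening: 0.0497
```

Run:
```python
from h import *
go(.462,.315,.14,3.333)
```

```text
time 3.0 pos [0.472  0.3189 0.0408] yaw -2.9539 F [ 2.1 -2.9  0.8] open 0.0497 
 shift in tool [ 0.0085 -0.0016 -0.0994] twist -0.0037
```

Call:
carry_out:
  targets:
    - [[0,0,-0.03],0]
    - [[0,0,-0.04],0]
    - [[0,0,-0.02],0]
    - [[0,0,0],0]
    - [[0,0,0],0]

```text
time: 3.62
tool_pos: [0.4663, 0.3169, 0.1274]
tool_rot: [3.14, 0.008, -2.955]
contact_force: [-0.1, 0.4, -5.5]
opening: 0.0498
```

Run:
```python
from h import *
go(.535,.0945,.15,.05+np.pi)
s=eyes.read_camera('scene'); cv2.imwrite("pics/s3.png",cv2.resize(s[120:300,260:480,::-1],(733,600),interpolation=cv2.INTER_CUBIC))
w=eyes.read_camera('wrist'); cv2.imwrite("pics/w3.png",w[:,:,::-1])
```

```text
time 3.62 pos [0.4663 0.3169 0.1274] yaw -2.9547 F [-0.1  0.4 -5.5] open 0.0498 
 shift in tool [-0.0264 -0.2313 -0.0227] twist 0.1369
```

View pics/s3.png

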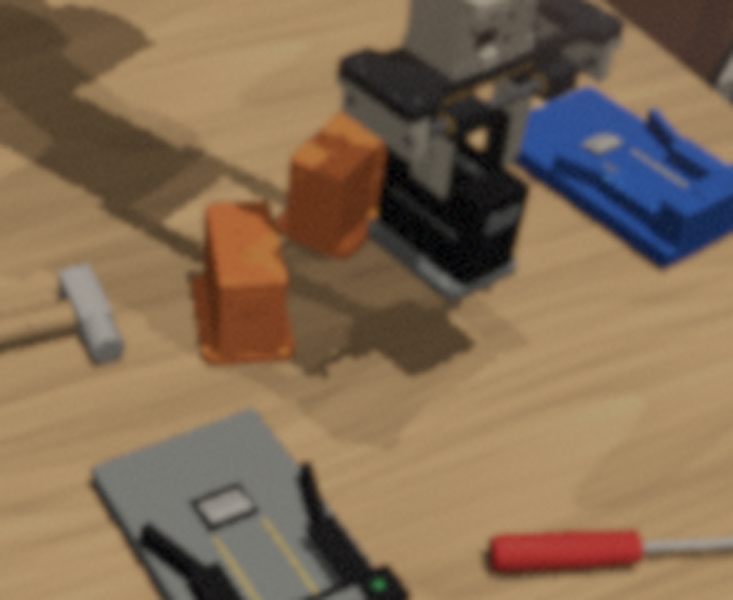

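View pics/w3.png

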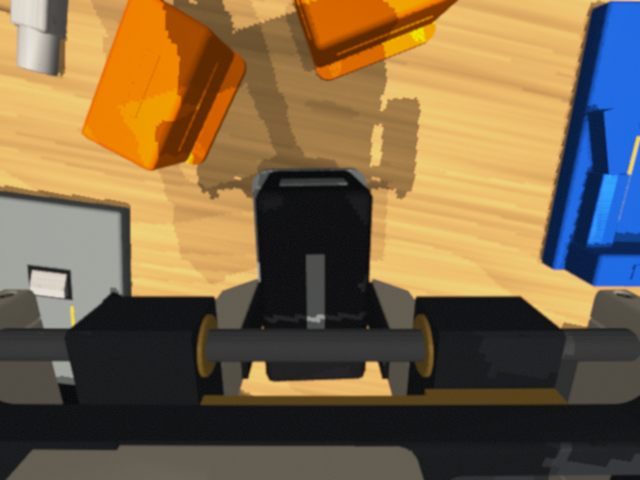

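Run:
```python
from h import *
np.set_printoptions(precision=4,suppress=True)
o,p,M=pose(); c=eyes.camera_info('wrist'); Rc=R.from_rotvec(c['rvec']).as_matrix(); C=-Rc.T@np.array(c['tvec'])
for q in ((316,292),(267,378),(365,378)):
    u=cv2.undistortPoints(np.float64([[q]]),c['K'],c['dist'])[0,0]; d=Rc.T@np.array([*u,1])
    X=C+d*(p[2]+.039-C[2])/d[2]; print(q,(M.T@(X-p)))
go(.549,.0934,.15,.05+np.pi)
```

```text
(316, 292) [ 0.009   0.0026 -0.0391]
(267, 378) [-0.0373 -0.0214 -0.0388]
(365, 378) [-0.0374  0.0267 -0.0387]
time 3.73 pos [0.4663 0.3169 0.1274] yaw -2.9546 F [-0.2  0.8 -5.2] open 0.0497 
 shift in tool [-0.0399 -0.235  -0.0226] twist 0.137
```

Call:
carry_out:
  targets:
    - [[0,0,-0.023],0]
    - [[-0.005,-0.045,0],0]
    - [[-0.01,-0.05,0],0]
    - [[-0.01,-0.05,0],0]
    - [[-0.01,-0.05,0],0]
    - [[-0.005,-0.035,0],0]
    - [[0,0,0],0.07]
    - [[0,0,0],0.067]
    - [[0,0,0],0]

```text
time: 4.85
tool_pos: [0.547, 0.0905, 0.1402]
tool_rot: [3.141, -0.009, -3.095]
contact_force: [-0.4, -0.5, -5.6]
opening: 0.0496
```

Run:
```python
from h import *
go(.549,.0934,.10,.05+np.pi)
w=eyes.read_camera('wrist'); cv2.imwrite("pics/w4.png",w[:,:,::-1]); np.savez('w4.npz',**eyes.camera_info('wrist'))
w=eyes.read_camera('top'); cv2.imwrite("pics/t4.png",cv2.resize(w[130:270,240:400,::-1],(685,600),interpolation=cv2.INTER_CUBIC))
```

```text
time 4.85 pos [0.547  0.0905 0.1402] yaw -3.0948 F [-0.4 -0.5 -5.6] open 0.0496 
 shift in tool [-0.0025  0.0027  0.0402] twist -0.0032
```

View pics/w4.png

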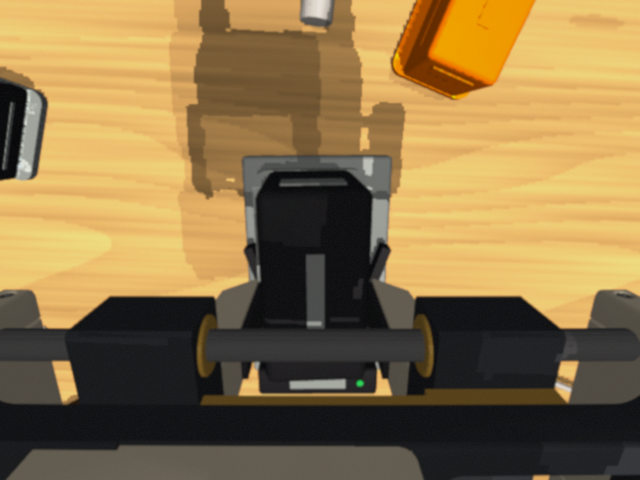

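View pics/t4.png

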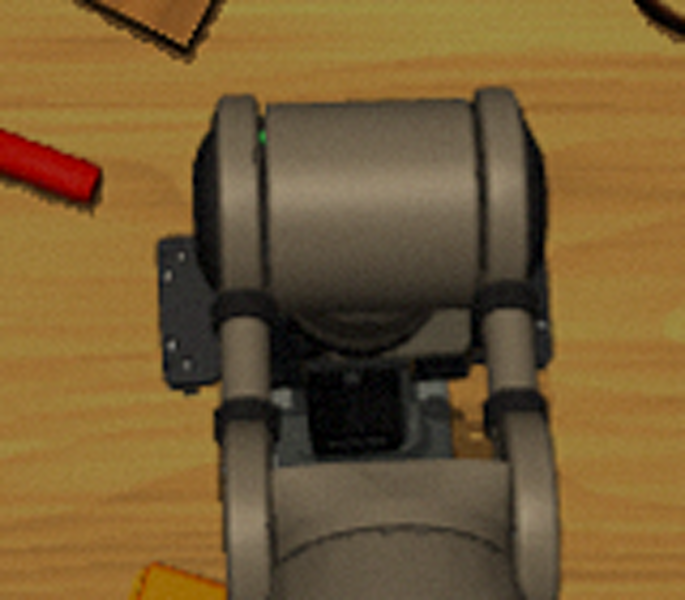

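Run:
```python
import cv2
w=cv2.imread("pics/w4.png")
cv2.imwrite("pics/c7.png",cv2.resize(w[145:295,225:410],(740,600),interpolation=cv2.INTER_CUBIC))
cv2.imwrite("pics/c8.png",cv2.resize(w[340:410,240:400],(800,350),interpolation=cv2.INTER_CUBIC))
```

```text
(no output)
```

View pics/c7.png

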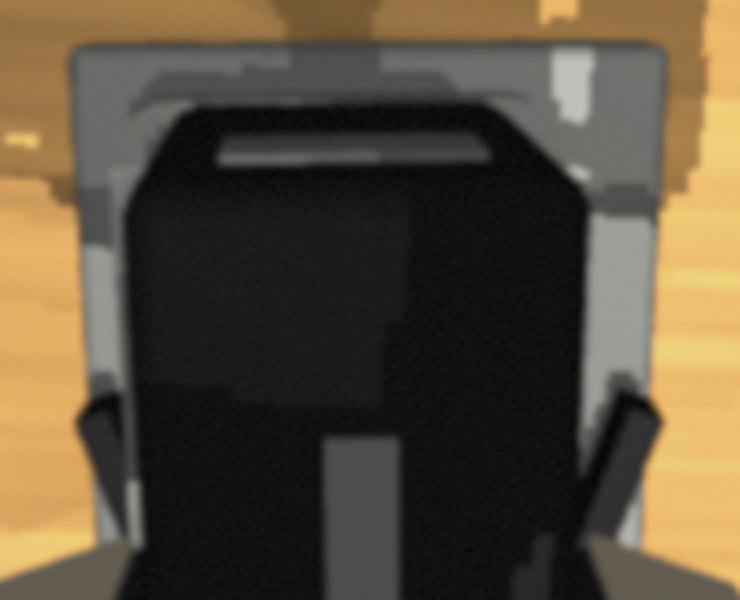

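View pics/c8.png

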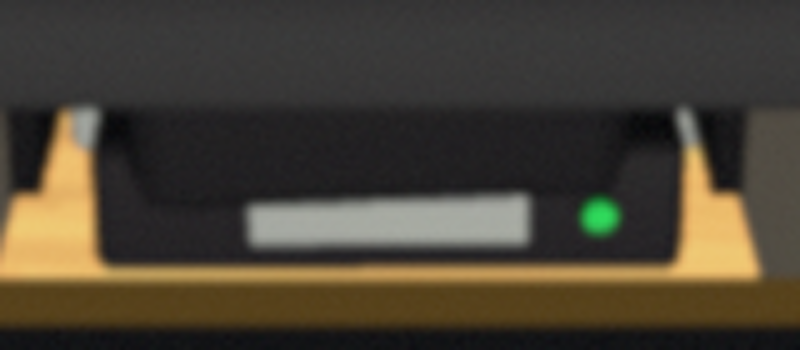

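Run:
```python
from h import *
np.set_printoptions(precision=4,suppress=True)
addw('w4.npz','w4')
D=[(-.135,.064,.02),(-.135,-.064,.02)]
px=up([(665,47),(72,47)],4,(225,145))
G=[(-.06,.056,.037),(-.06,-.056,.037)]
gp=up([(627,400),(115,400)],4,(225,145))
for o in ([("w4",D,px)],[("w4",D,px),("w4",G,gp)]):
  x,r=fit(o,[.62,.09,.05]); print("charger",x,r.round(1).tolist())
c=I['w4']; o,p,M=pose();Rc=R.from_rotvec(c['rvec'].ravel()).as_matrix(); C=-Rc.T@c['tvec'].ravel()
for q in (up((361.5,520),4,(225,145)),up((127,205),4,(225,145)),up((587,205),4,(225,145))):
    u=cv2.undistortPoints(np.float64([[q]]),c['K'],c['dist'])[0,0]; d=Rc.T@np.array([*u,1])
    X=C+d*(p[2]+.039-C[2])/d[2]; print(q,X,(M.T@(X-p)))
```

```text
charger [0.6221 0.0981 0.0478] [[2.2, 0.1], [-2.2, 0.1]]
charger [0.6211 0.0985 0.0487] [[2.6, -1.2], [-1.9, -1.0], [1.6, 2.0], [-2.0, 2.2]]
[315.    274.625] [0.5294 0.0919 0.1794] [ 0.0178  0.0019 -0.0388]
[256.375 195.875] [0.4954 0.0657 0.1794] [ 0.0531 -0.0226 -0.0386]
[371.375 195.875] [0.4931 0.1137 0.1794] [ 0.0531  0.0254 -0.0385]
```

Run:
```python
from h import *
go(.5486,.093,.061,.048+np.pi)
```

```text
time 4.95 pos [0.547  0.0909 0.1404] yaw -3.0934 F [-0.6  0.7 -5.5] open 0.0497 
 shift in tool [-0.0024  0.002   0.0794] twist 0.0002
```

Call:
carry_out:
  targets:
    - [[-0.0025,0.002,0.025],0]
    - [[0,0,0.025],0]
    - [[0,0,0.018],0]
    - [[0,0,0],0]

```text
time: 5.45
tool_pos: [0.5489, 0.0943, 0.0704]
tool_rot: [3.141, -0.008, -3.087]
contact_force: [-0.1, -0.6, -4.9]
opening: 0.0495
```

Run:
```python
from h import *
go(.5486,.093,.061,.048+np.pi); print(pose()[0]['tool_rot'])
```

```text
time 5.45 pos [0.5489 0.0943 0.0704] yaw -3.0868 F [-0.1 -0.6 -4.9] open 0.0495 
 shift in tool [ 0.0003 -0.0013  0.0094] twist 0.0068
[ 3.14057967 -0.00799662 -3.08679593]
```

Call:
carry_out:
  targets:
    - [[0,-0.001,0.006],0.007]
    - [[0,0,0.003],0]
    - [[0,0,0.002],0]

```text
time: 5.82
tool_pos: [0.5501, 0.0935, 0.0613]
tool_rot: [3.141, -0.005, -3.093]
contact_force: [-5.6, -2.4, 9.0]
opening: 0.0492
```

Run:
```python
from h import *
go(.5486,.093,.061,.048+np.pi); print(pose()[0]['tool_rot'])
w=eyes.read_camera('scene'); cv2.imwrite("pics/s5.png",cv2.resize(w[200:340,270:430,::-1],(685,600),interpolation=cv2.INTER_CUBIC))
```

```text
time 5.83 pos [0.5501 0.0935 0.0613] yaw -3.0928 F [-5.6 -2.4  9. ] open 0.0492 
 shift in tool [ 0.0015 -0.0004  0.0003] twist 0.0008
[ 3.1409465  -0.00477086 -3.09277539]
```

View pics/s5.png

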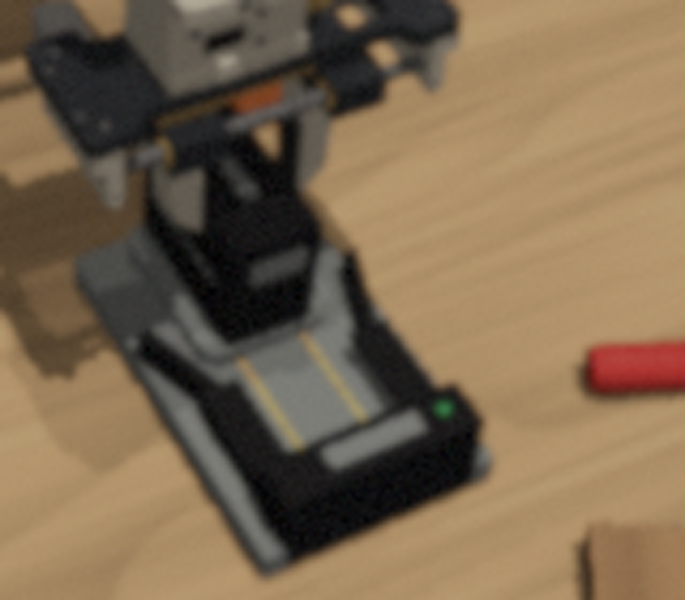

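The pack is down on the deck between the guides: the contact force changed from −5 N to +9 N at the expected height. I'll let go so it sits flat, then regrip lower for the slide.

Call:
carry_out:
  targets:
    - [[0,0,-0.001],0]
    - [[0,0,0],0]
    - [[0,0,0],0]
  fingers: 0.25

```text
time: 6.25
tool_pos: [0.5521, 0.0934, 0.0644]
tool_rot: [3.141, 0.001, -3.093]
contact_force: [0.2, 0.2, 0.4]
opening: 0.0683
```

Run:
```python
from h import *
go(.5486,.093,.048,.048+np.pi); print(pose()[0]['tool_rot'])
w=eyes.read_camera('wrist'); cv2.imwrite("pics/w6.png",w[:,:,::-1]);np.savez('w6.npz',**eyes.camera_info('wrist'))
```

```text
time 6.25 pos [0.5521 0.0934 0.0644] yaw -3.0929 F [0.2 0.2 0.4] open 0.0683 
 shift in tool [ 0.0036 -0.0003  0.0164] twist 0.0007
[ 3.14103580e+00  7.01320934e-04 -3.09285754e+00]
```

View pics/w6.png

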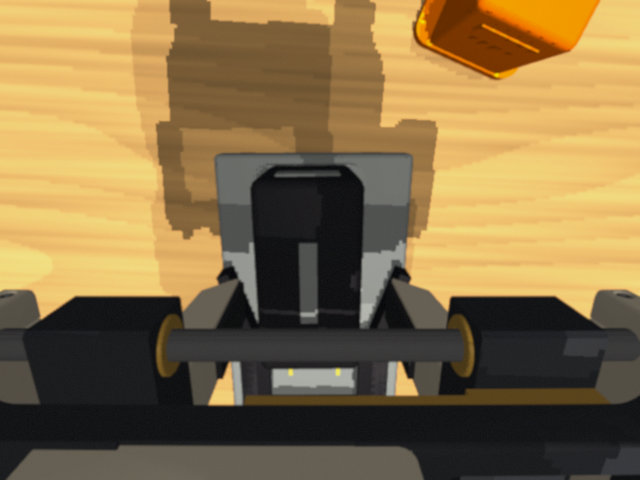

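Run:
```python
from h import *
import cv2
w=cv2.imread("pics/w6.png")
cv2.imwrite("pics/c9.png",cv2.resize(w[145:345,195:435],(720,600),interpolation=cv2.INTER_CUBIC))
```

```text
(no output)
```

View pics/c9.png

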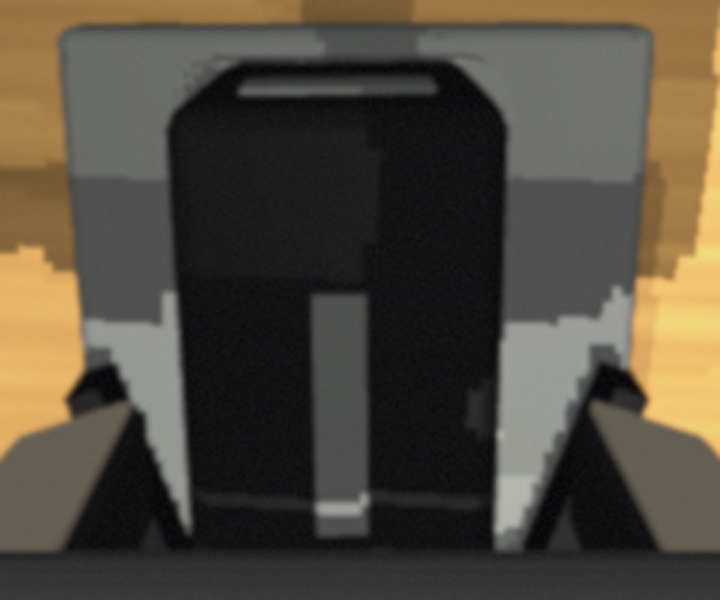

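Run:
```python
from h import *
np.set_printoptions(precision=4,suppress=True)
addw('w6.npz','w6')
x,r=fit([("w6",[(-.135,.064,.02),(-.135,-.064,.02)],up([(651,28),(62,28)],3,(195,145)))],[.62,.09,.05]); print("charger",x,r.round(1).tolist())
c=I['w6']; o,p,M=pose();Rc=R.from_rotvec(c['rvec'].ravel()).as_matrix(); C=-Rc.T@c['tvec'].ravel()
for q,z in ((up((339,416),3,(195,145)),.1),(up((170,130),3,(195,145)),.1),(up((505,130),3,(195,145)),.1),(up((130,403),3,(195,145)),p[2]),(up((588,403),3,(195,145)),p[2])):
    u=cv2.undistortPoints(np.float64([[q]]),c['K'],c['dist'])[0,0]; d=Rc.T@np.array([*u,1])
    X=C+d*(z-C[2])/d[2]; print(q,X,(M.T@(X-p)))
```

```text
charger [0.622  0.0982 0.0488] [[3.4, 0.1], [-3.4, 0.1]]
[307.6667 283.3333] [0.5402 0.0916 0.1   ] [ 0.012  -0.0013 -0.0356]
[251.3333 188.    ] [0.4976 0.0658 0.1   ] [ 0.0559 -0.0249 -0.0357]
[363. 188.] [0.4953 0.1131 0.1   ] [ 0.0558  0.0224 -0.0356]
[238. 279.] [0.5552 0.0522 0.0644] [-0.001  -0.0413 -0.    ]
[390.6667 279.    ] [0.551  0.1383 0.0644] [-0.0011  0.0449  0.    ]
```

Call:
carry_out:
  targets:
    - [[0.01,-0.0005,0.009],0]
    - [[0,0,0.008],0]
    - [[0,0,0.001],0]

```text
time: 6.68
tool_pos: [0.5411, 0.0925, 0.0449]
tool_rot: [3.141, 0.0, -3.093]
contact_force: [1.2, 0.5, 0.4]
opening: 0.0687
```

Call:
carry_out:
  targets:
    - [[0,0,0],0]
    - [[0,0,0],0]
    - [[0,0,0],0]
  fingers: 1.0
  grip_force: 35

```text
time: 7.05
tool_pos: [0.5414, 0.0918, 0.0449]
tool_rot: [-3.141, 0.0, -3.093]
contact_force: [0.3, -1.7, 0.0]
opening: 0.0498
```

Run:
```python
from h import *
go(.6215,.0964,.048,.048+np.pi); print(pose()[0]['tool_rot'])
```

```text
time 7.05 pos [0.5414 0.0918 0.0449] yaw -3.0925 F [ 0.3 -1.7  0. ] open 0.0498 
 shift in tool [-0.0802  0.0007 -0.0031] twist 0.0011
[-3.14108159e+00  2.33812005e-04 -3.09253804e+00]
```

Call:
carry_out:
  targets:
    - [[-0.012,0.0005,0.0005],0]
    - [[-0.012,0,0.0005],0]
    - [[-0.01,0,0],0]

```text
time: 7.42
tool_pos: [0.5686, 0.094, 0.0454]
tool_rot: [3.142, -0.015, -3.092]
contact_force: [-5.5, -0.5, 4.5]
opening: 0.0496
```

Run:
```python
from h import *
go(.6215,.0964,.0449,.048+np.pi); print(pose()[0]['tool_rot'],pose()[0]['torque'])
```

```text
time 7.42 pos [0.5686 0.094  0.0454] yaw -3.0917 F [-5.5 -0.5  4.5] open 0.0496 
 shift in tool [-0.053  -0.0003 -0.0003] twist 0.0019
[ 3.141542   -0.01485327 -3.09172756] [-0.04034335  0.86818293  0.07957316]
```

Call:
carry_out:
  targets:
    - [[-0.01,0,0],0]
    - [[-0.01,0,0],0]
    - [[-0.01,0,0],0]

```text
time: 7.8
tool_pos: [0.5936, 0.0963, 0.0459]
tool_rot: [3.14, -0.027, -3.091]
contact_force: [-7.2, -0.8, 8.3]
opening: 0.0499
```

Run:
```python
from h import *
go(.6215,.0964,.0449,.048+np.pi); print(pose()[0]['tool_rot'],pose()[0]['torque'])
```

```text
time 7.8 pos [0.5936 0.0963 0.0459] yaw -3.0912 F [-7.2 -0.8  8.3] open 0.0499 
 shift in tool [-0.0279 -0.0013  0.0003] twist 0.0024
[ 3.14019832 -0.02716392 -3.09118472] [0.0535988  1.35780924 0.05251401]
```

Call:
carry_out:
  targets:
    - [[-0.009,-0.001,-0.0005],0.002]
    - [[-0.009,0,-0.0005],0]

```text
time: 8.05
tool_pos: [0.6103, 0.0967, 0.0462]
tool_rot: [3.139, -0.032, -3.093]
contact_force: [-3.3, 0.1, 0.2]
opening: 0.0497
```

Run:
```python
from h import *
go(.6215,.0964,.0449,.048+np.pi); print(pose()[0]['tool_rot'],pose()[0]['torque'])
```

```text
time 8.05 pos [0.6103 0.0967 0.0462] yaw -3.0931 F [-3.3  0.1  0.2] open 0.0497 
 shift in tool [-0.0112 -0.0009  0.0009] twist 0.0005
[ 3.13938666 -0.03158136 -3.09306779] [-0.02669653  0.63808068  0.09437712]
```

Call:
carry_out:
  targets:
    - [[-0.006,0,0],0]
    - [[-0.006,0,0],0]

```text
time: 8.3
tool_pos: [0.6211, 0.0975, 0.0464]
tool_rot: [3.139, -0.036, -3.093]
contact_force: [-7.6, -0.4, 4.4]
opening: 0.0496
```

Call:
carry_out:
  targets:
    - [[-0.004,0,0],0]

```text
time: 8.43
tool_pos: [0.6219, 0.0977, 0.0464]
tool_rot: [3.139, -0.044, -3.093]
contact_force: [-22.0, -2.3, 16.2]
opening: 0.0499
```

Run:
```python
from h import *
go(.6215,.0964,.0449,.048+np.pi); print(pose()[0]['tool_rot'],pose()[0]['torque'])
w=eyes.read_camera('wrist'); cv2.imwrite("pics/w7.png",w[:,:,::-1])
```

```text
time 8.43 pos [0.6219 0.0977 0.0464] yaw -3.0929 F [-22.   -2.3  16.2] open 0.0499 
 shift in tool [ 0.0004 -0.0013  0.0015] twist 0.0007
[ 3.13914166 -0.04406531 -3.09292149] [-0.33014638  3.46548494 -0.15929118]
```

View pics/w7.png

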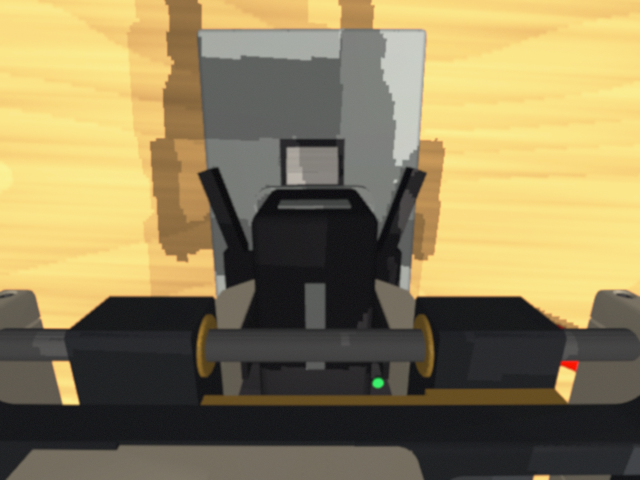

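Call:
carry_out:
  targets:
    - [[0.001,0,0],0]
    - [[0,0,0],0]
    - [[0,0,0],0]
  fingers: 0.25

```text
time: 8.85
tool_pos: [0.6232, 0.0978, 0.0467]
tool_rot: [3.139, -0.04, -3.093]
contact_force: [-0.3, -0.4, 0.1]
opening: 0.0682
```

Run:
```python
from h import *
go(.6215,.0964,.0449,.048+np.pi); print(pose()[0]['tool_rot'],pose()[0]['torque'])
w=eyes.read_camera('wrist'); cv2.imwrite("pics/w8.png",cv2.resize(w[120:300,200:440,::-1],(800,600),interpolation=cv2.INTER_CUBIC)); np.savez('w8.npz',**eyes.camera_info('wrist'))
```

```text
time 8.85 pos [0.6232 0.0978 0.0467] yaw -3.0932 F [-0.3 -0.4  0.1] open 0.0682 
 shift in tool [ 0.0017 -0.0013  0.0019] twist 0.0004
[ 3.13888362 -0.04003219 -3.09320032] [ 0.05087304 -0.00699502  0.00114425]
```

View pics/w8.png

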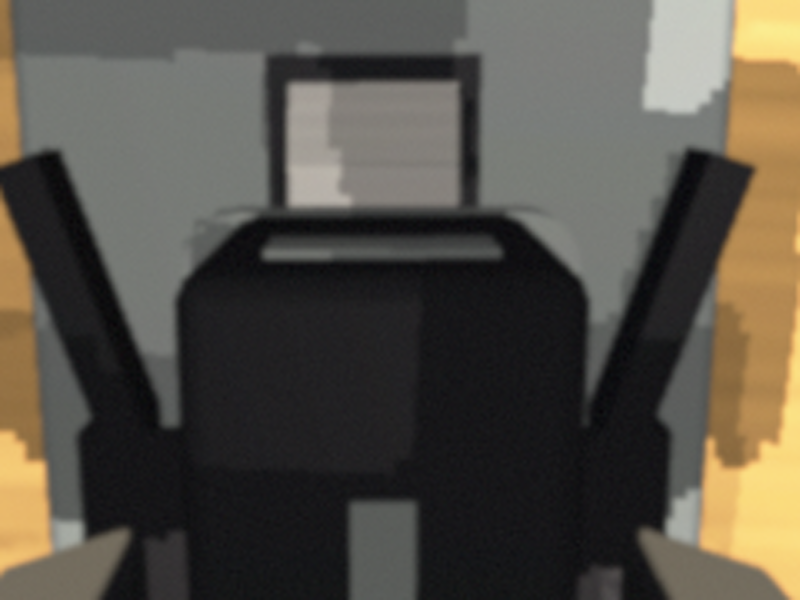

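Call:
carry_out:
  targets:
    - [[0,0,-0.03],0]
    - [[0,0,-0.05],0]
    - [[0.02,0,-0.04],0]
    - [[0.05,0,0],0]
    - [[0.05,0,0],0]
    - [[0,0,0],0]
  fingers: 0

```text
time: 9.65
tool_pos: [0.5069, 0.0916, 0.1743]
tool_rot: [3.139, -0.037, -3.094]
contact_force: [0.8, -0.2, 0.0]
opening: 0.092
```

Run:
```python
from h import *
go(.6215,.0964,.0449,.048+np.pi)
w=eyes.read_camera('wrist'); cv2.imwrite("pics/w9.png",w[:,:,::-1]); np.savez('w9.npz',**eyes.camera_info('wrist'))
```

```text
time 9.65 pos [0.5069 0.0916 0.1743] yaw -3.0937 F [ 0.8 -0.2  0. ] open 0.092 
 shift in tool [-0.1195 -0.0011  0.125 ] twist -0.0001
```

View pics/w9.png

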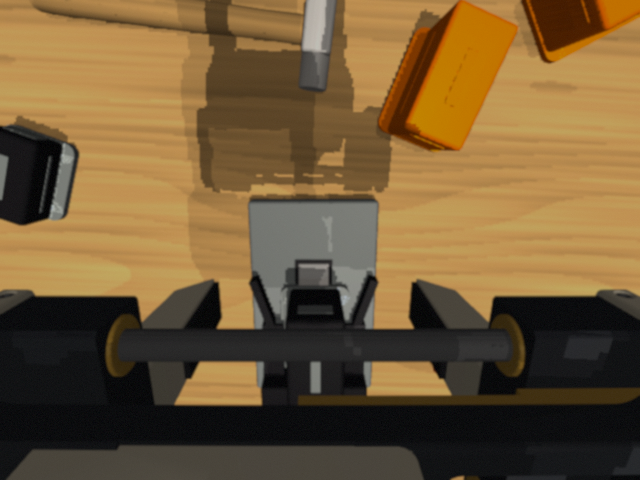

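Run:
```python
from h import *
addw('w8.npz','w8')
ch=[.622,.0982,.0488]
P={'deckcorner':(-.135,.064,.02),'flange top tail':(-.048,0,.028),'flange bot tail':(-.048,0,.02),'body tail top':(-.048,0,.1),'latch up':(-.05,.015,.025),'latch dn':(-.05,.015,.020),'guide tip':(-.06,.056,.037),'lip start':(-.012,.04,.037)}
for k,v in P.items(): print(k,((proj(W(ch,[v]),'w8')[0]-[200,120]+.5)*3.3333-.5).round(0))
w=cv2.imread('pics/w9.png'); cv2.imwrite('pics/c10.png',cv2.resize(w[190:330,240:385],(621,600),interpolation=cv2.INTER_CUBIC))
t=eyes.read_camera('top'); cv2.imwrite("pics/t9.png",cv2.resize(t[130:270,240:400,::-1],(685,600),interpolation=cv2.INTER_CUBIC))
```

```text
deckcorner [ 766. -320.]
flange top tail [374. 221.]
flange bot tail [374. 216.]
body tail top [372. 288.]
latch up [460. 208.]
latch dn [458. 205.]
guide tip [715. 153.]
lip start [604. 434.]
```

View pics/c10.png

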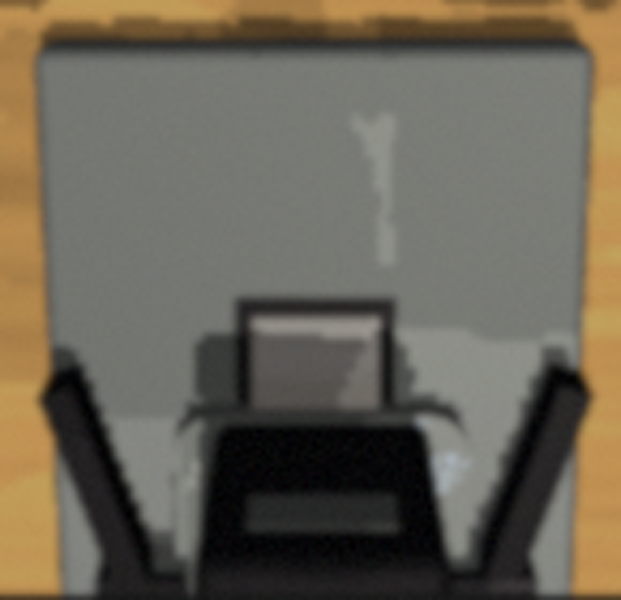

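View pics/t9.png

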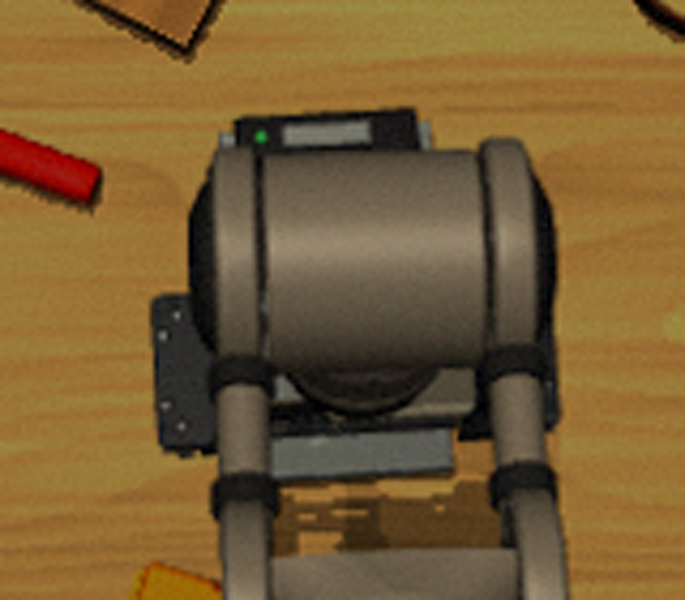

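The view doesn't settle whether the latch has sprung. I'll grip again, push home firmly, then do a gentle pull test.

Call:
carry_out:
  targets:
    - [[-0.05,-0.0005,0],0]
    - [[-0.05,-0.0005,0],0]
    - [[-0.02,0,0.035],0]
    - [[0,0,0.05],0]
    - [[0,0,0.025],0]
    - [[0,0,0],0]
  fingers: 0.25

```text
time: 10.5
tool_pos: [0.6394, 0.0961, 0.0539]
tool_rot: [3.139, -0.028, -3.095]
contact_force: [-0.1, 0.2, -0.1]
opening: 0.0685
```

Run:
```python
from h import *
go(.6215,.0964,.047,.048+np.pi); print(pose()[0]['tool_rot'])
```

```text
time 10.5 pos [0.6394 0.0961 0.0539] yaw -3.0952 F [-0.1  0.2 -0.1] open 0.0685 
 shift in tool [0.0176 0.0011 0.0074] twist -0.0016
[ 3.13899929 -0.02751713 -3.09518059]
```

Call:
carry_out:
  targets:
    - [[0.017,0.001,0.004],0]
    - [[0,0,0.003],0]
    - [[0,0,0],0]

```text
time: 10.88
tool_pos: [0.6266, 0.0962, 0.0497]
tool_rot: [3.139, -0.021, -3.096]
contact_force: [-0.9, 1.1, 0.1]
opening: 0.069
```

Call:
carry_out:
  targets:
    - [[0,0,0],0]
    - [[0,0,0],0]
    - [[0,0,0],0]
  fingers: 1.0
  grip_force: 45

```text
time: 11.25
tool_pos: [0.6288, 0.0968, 0.0513]
tool_rot: [3.138, -0.017, -3.096]
contact_force: [-0.6, 3.3, -0.4]
opening: 0.0497
```

Call:
carry_out:
  targets:
    - [[-0.004,0,0],0]
    - [[-0.004,0,0],0]

```text
time: 11.5
tool_pos: [0.6299, 0.0969, 0.0515]
tool_rot: [3.139, -0.033, -3.094]
contact_force: [-17.4, -1.8, 14.0]
opening: 0.0496
```

Run:
```python
from h import *
go(.6215,.0964,.047,.048+np.pi); print(pose()[0]['tool_rot'])
```

```text
time 11.5 pos [0.6299 0.0969 0.0515] yaw -3.094 F [-17.4  -1.8  14. ] open 0.0496 
 shift in tool [ 0.0083 -0.0001  0.0048] twist -0.0004
[ 3.13934667 -0.03300992 -3.09403579]
```

Call:
carry_out:
  targets:
    - [[-0.003,0,0],0]

```text
time: 11.62
tool_pos: [0.6298, 0.0968, 0.0518]
tool_rot: [3.14, -0.04, -3.093]
contact_force: [-9.2, -0.3, 6.8]
opening: 0.0496
```

Call:
carry_out:
  targets:
    - [[0.004,0,0],0]
    - [[0.003,0,0],0]

```text
time: 11.88
tool_pos: [0.6263, 0.0964, 0.0523]
tool_rot: [3.14, -0.031, -3.094]
contact_force: [7.9, 2.0, -3.5]
opening: 0.0494
```

Call:
carry_out:
  targets:
    - [[0.003,0,0],0]

```text
time: 12.0
tool_pos: [0.6262, 0.0963, 0.0527]
tool_rot: [3.14, -0.025, -3.094]
contact_force: [7.6, 1.0, -3.5]
opening: 0.0491
```

Call:
carry_out:
  targets:
    - [[0.004,0,0],0]

```text
time: 12.12
tool_pos: [0.6252, 0.0963, 0.0533]
tool_rot: [3.14, -0.017, -3.094]
contact_force: [7.8, 1.9, -5.2]
opening: 0.0499
```

Call:
carry_out:
  targets:
    - [[0.003,0,0],0]

```text
time: 12.25
tool_pos: [0.625, 0.0962, 0.0535]
tool_rot: [3.139, -0.011, -3.095]
contact_force: [7.8, 1.8, -8.2]
opening: 0.0495
```

Run:
```python
from h import *
go(.6215,.0964,.047,.048+np.pi)
w=eyes.read_camera('wrist'); np.savez('w11.npz',**eyes.camera_info('wrist'));cv2.imwrite("pics/w11.png",cv2.resize(w[120:300,200:440,::-1],(800,600),interpolation=cv2.INTER_CUBIC))
addw('w11.npz','w11')
ch=[.622,.0982,.0488]
P={'flange top tail':(-.048,0,.028),'flange bot tail':(-.048,0,.02),'body tail top':(-.048,0,.1),'latch up':(-.05,.015,.025),'latch dn':(-.05,.015,.020),'guide tip':(-.06,.056,.037),'lip start':(-.012,.04,.037)}
for k,v in P.items(): print(k,((proj(W(ch,[v]),'w11')[0]-[200,120]+.5)*3.3333-.5).round(0))
```

```text
time 12.25 pos [0.625  0.0962 0.0535] yaw -3.0948 F [ 7.8  1.8 -8.2] open 0.0495 
 shift in tool [0.0034 0.0003 0.0065] twist -0.0012
flange top tail [383. 204.]
flange bot tail [383. 199.]
body tail top [385. 278.]
latch up [467. 191.]
latch dn [465. 188.]
guide tip [717. 138.]
lip start [608. 412.]
```

View pics/w11.png

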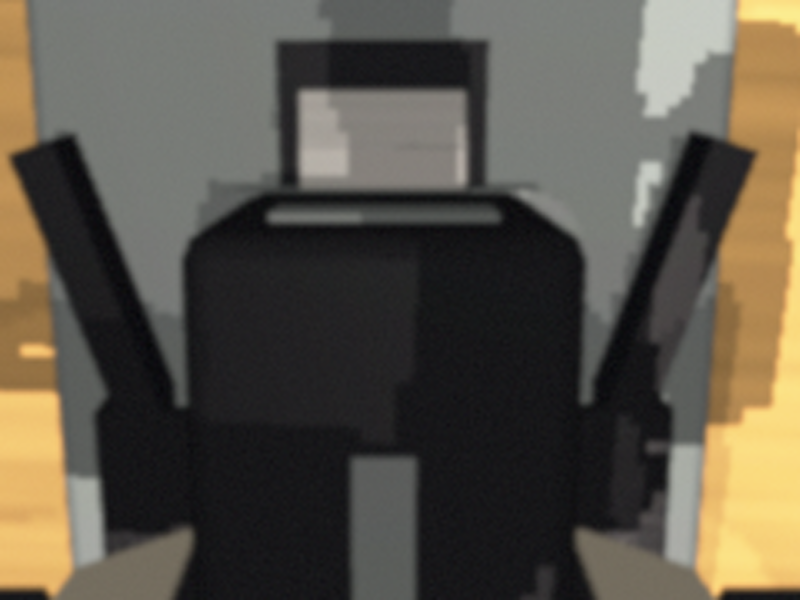

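The dark margin at the window's open end has grown from about 3.6 mm (latch up, as in the first pictures and after my first push) to about 7.6 mm. So the tilted pull has drawn the tail back over the latch and pressed it down. I'll push it home again.

Call:
carry_out:
  targets:
    - [[-0.005,0,0.001],0]
    - [[-0.005,0,0.001],0]

```text
time: 12.55
tool_pos: [0.6299, 0.0964, 0.0511]
tool_rot: [3.14, -0.023, -3.094]
contact_force: [-25.7, -1.6, 25.5]
opening: 0.0497
```

Call:
carry_out:
  targets:
    - [[-0.004,0,0],0]

```text
time: 12.68
tool_pos: [0.6294, 0.0963, 0.0512]
tool_rot: [3.14, -0.033, -3.093]
contact_force: [-14.8, -1.5, 10.8]
opening: 0.0496
```

```bash
cat > v.py <<'E'
from h import *
import sys
n=sys.argv[1]
go(.6215,.0964,.047,.048+np.pi); print(pose()[0]['tool_rot'])
w=eyes.read_camera('wrist'); np.savez(n+'.npz',**eyes.camera_info('wrist'));cv2.imwrite("pics/%s.png"%n,cv2.resize(w[120:300,200:440,::-1],(800,600),interpolation=cv2.INTER_CUBIC))
addw(n+'.npz',n)
ch=[.622,.0982,.0488]
P={'flange top tail':(-.048,0,.028),'flange bot tail':(-.048,0,.02),'latch up':(-.05,.015,.025),'guide tip':(-.06,.056,.037)}
for k,v in P.items(): print(k,((proj(W(ch,[v]),n)[0]-[200,120]+.5)*3.3333-.5).round(0))
E
python3 v.py w12
```

```text
time 12.68 pos [0.6294 0.0963 0.0512] yaw -3.0934 F [-14.8  -1.5  10.8] open 0.0496 
 shift in tool [0.0078 0.0005 0.0045] twist 0.0002
[ 3.14046256 -0.0333537  -3.09340212]
flange top tail [385. 183.]
flange bot tail [385. 179.]
latch up [469. 170.]
guide tip [721. 114.]
```

View pics/w12.png

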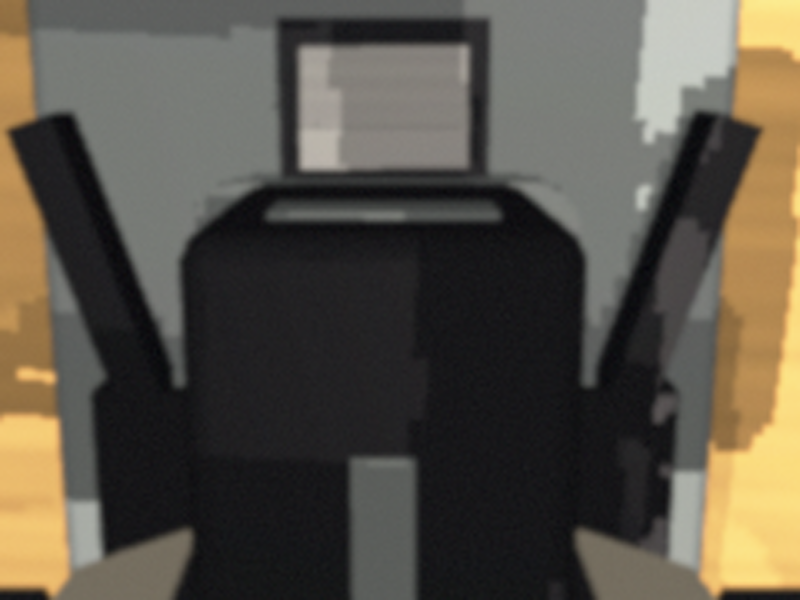

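Now the margin is back to about 3.6 mm and a dark gap shows at rows 172–178 between the wedge's upright face and the tail. The latch is up with the pack home. I'll release without pulling back.

Call:
carry_out:
  targets:
    - [[-0.002,0,0],0]
    - [[0,0,0],0]
    - [[0,0,0],0]
  fingers: 0.2

```text
time: 13.1
tool_pos: [0.6316, 0.0961, 0.0514]
tool_rot: [3.141, -0.034, -3.093]
contact_force: [0.1, -0.3, 0.5]
opening: 0.0721
```

```bash
python3 v.py w13
```

```text
time 13.1 pos [0.6316 0.0961 0.0514] yaw -3.0934 F [ 0.1 -0.3  0.5] open 0.0721 
 shift in tool [0.01   0.0008 0.0047] twist 0.0002
[ 3.1409866  -0.0338361  -3.09340383]
flange top tail [387. 170.]
flange bot tail [387. 167.]
latch up [471. 157.]
guide tip [724. 100.]
```

View pics/w13.png

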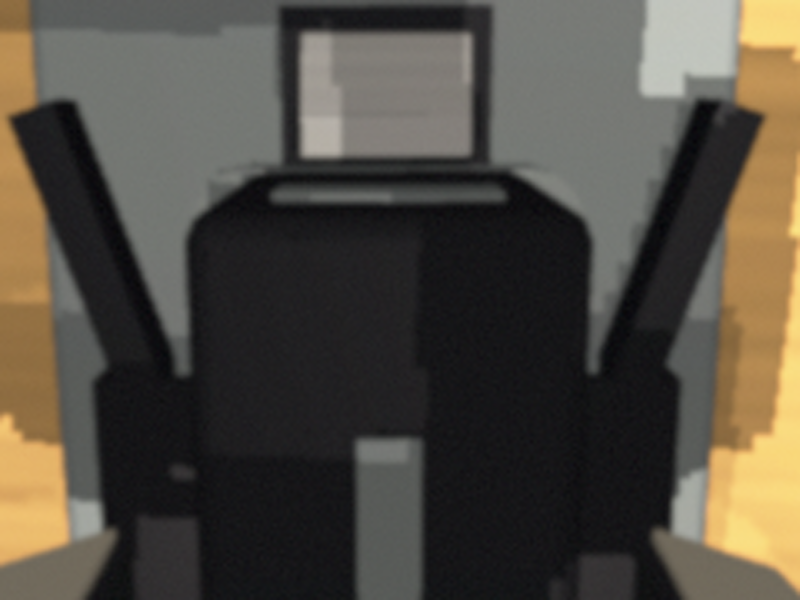

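Call:
carry_out:
  targets:
    - [[0,0,-0.03],0]
    - [[0,0,-0.05],0]
    - [[0,0,-0.05],0]
    - [[0.05,0.0,0],0]
    - [[0.05,0.03,0],0]
    - [[0.03,0.06,0],0]
    - [[0,0.06,0],0]
    - [[0,0.06,0],0]
    - [[0,0.06,0],0]
    - [[0,0,0],0]
  fingers: 0

```text
time: 14.4
tool_pos: [0.4955, 0.3626, 0.1912]
tool_rot: [3.14, -0.025, -3.098]
contact_force: [0.3, -0.8, -0.0]
opening: 0.0919
```

Run:
```python
from h import *
go(.5,.3,.2,.05+np.pi)
t=eyes.read_camera('top'); s=eyes.read_camera('scene')
a=cv2.resize(t[140:250,265:375,::-1],(400,400),interpolation=cv2.INTER_CUBIC)
b=cv2.resize(s[215:335,275:395,::-1],(400,400),interpolation=cv2.INTER_CUBIC)
cv2.imwrite('pics/f.png',np.hstack([a,b])); cv2.imwrite('pics/tf.png',t[:,:,::-1])
ch=[.6215,.0964,.0488]
print(((proj(W(ch,[(-.048,.035,.028),(-.048,-.035,.028),(.048,0,.1),(-.048,0,.1)]),'top')-[265,140]+.5)*400/110-.5).round(0).tolist())
```

```text
time 14.4 pos [0.4955 0.3626 0.1912] yaw -3.0978 F [ 0.3 -0.8 -0. ] open 0.0919 
 shift in tool [-0.0016 -0.0627 -0.009 ] twist -0.0062
[[144.0, 244.0], [245.0, 239.0], [188.0, 82.0], [196.0, 224.0]]
```

View pics/f.png

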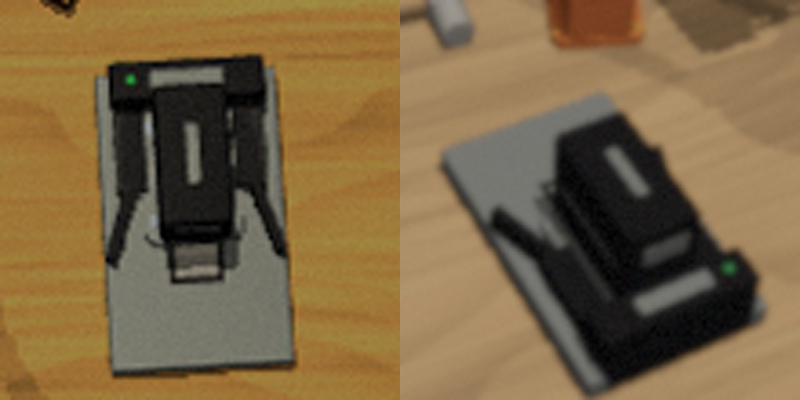

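View pics/tf.png

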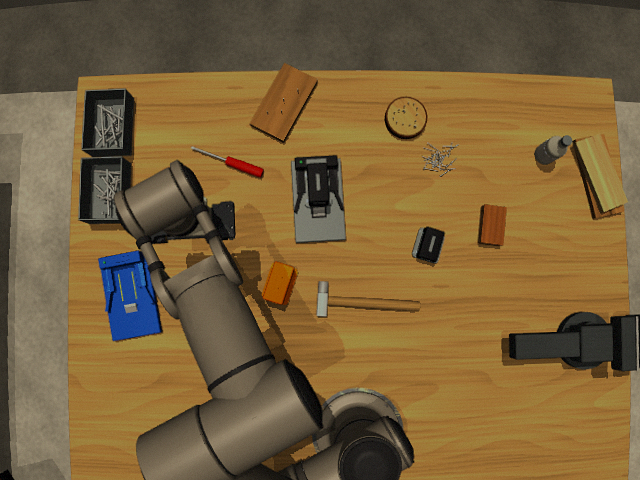

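Run:
```python
from cell import order
print(order.hand_in())
```

```text
the job is handed in; nothing more can be done
None
```

The tall pack is on the charger, home against the hump, with the latch up behind it. I handed the job in at about 14.5 s.

**What I did:** I gripped the tall black pack, set it down between the guides, and let go once so I could regrip it lower. I then slid it under the lips until it stopped against the hump; the final push reached about 26 N.

**What went wrong:** After the first push I pull-tested the pack at about 8 N with the tool slightly tilted. That drew the tail back over the latch. I pushed it home again, released without pulling back, and did not pull-test it a second time.

**Last checks:**
- **Latch:** After release, the wrist camera showed the latch window as it looked when the latch was up at the start. There was also a small gap between the latch face and the pack's tail.
- **Position:** The tail is within about 0.6 mm of its computed home position, which is inside the calibration error. The last top view agrees to within a pixel.
- **Other things:** The low pack and the blue charger look unmoved. One orange block is in place; the arm hid the other in the last picture. Nothing was touching the robot.

The cameras disagreed on the charger's position: the scene camera put it about 6 mm further out in x than the other two. I used the top and wrist values, and the contact points bore them out.

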